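Thread two napkin rings onto a drying rod

ROBOT

A 6-joint arm with a two-finger parallel gripper is mounted at the origin on a cart in front of the work surface, level with it; the furniture and walls round the work are solid. World frame = base frame: x ahead of the robot, y to its left, z up, the work surface at z = 0. Lengths are in m, angles in rad, forces in N, time in s.
With the tool pointing down it reaches from about 0.275 to 0.875 m from the base axis. Payload 12.5 kg.
Tool frame: the origin (TCP) lies on the centre line of the jaws, within the pads' length; the fingertips stand 8 mm ahead of it and the grasp point (between the pads) lies 11 mm behind it (tips_ahead is the distance from the TCP to the fingertips, in m); z points along the fingers, y is the line along which they close (so a half turn about z gives the same grasp; the last joint's range is limited). The gripper opens to 85 mm and grips with 20 to 120 N. Pads are 22 mm wide; open, the fingers measure 114 mm over their backs; the gripper's body (76 mm by 85 mm) begins 54 mm behind the grasp point. The pads swing forward as they close: fully open they stand 13 mm farther back than shut.
Start: joints at [1.178, 0.351, 1.652, -0, 1.139, -0.085], TCP at [0.167, 0.524, 0.239] pointing down, gripper open.
Joint ranges: [-2.75, 2.75], [-0.79, 2.1], [0.01, 2.65], [-1.57, 4.71], [0.07, 3.14], [-2.87, 2.87]. Speed limits (rad/s): [2.22, 2.22, 2.79, 3.14, 3.14, 3.14].

INTERFACE

Orientations are given as a unit quaternion [x, y, z, w].
In Python, from station import * gives the robot as it stands. The module is installed in compiled form; this text tells all that it offers.
- The arm moves only by the tool servo_tool, never from a script. Its argument "increments" is a list of rows, each an object with "grip": the closure, from 0 (fully open) to 1 (shut); "offset": the shift along the tool's x, y, z in m, a list of three; "spin": the turn about the tool's z in degrees. In form: [{"grip": grip, "offset": [dx, dy, dz], "spin": spin}, ...]. A call has 1 to 12 rows; each row shifts and turns the commanded pose from where the row before left it, along the tool's axes as they then stand; what a row does not reach is not made up. A row lasts 1/12 s, in which the tool goes at most 41.7 mm and 7.16 degrees, less where a joint would pass 70% of its speed; a pose out of reach is approached as far as the arm can. A call with a gripper value outside its range is refused whole. The fingers move at their own pace and stop on an object; "newtons" is the grip in N (left out, the last holds). Time passes only in rows, so rows that do not move let the fingers close. It gives the time, the measured TCP pose, the force, the opening and the grip force at its end, in the units of the state.
- get_obs(): the state, without advancing time (a new reading comes with each control period).
- get_image(name): name is "scene" or "top" or "wrist"; returns the picture (480x640x3 uint8, red, green, blue); there is no depth.
- camera_model(name): a dict with "mtx" (3x3 intrinsics, pixels), "R" (3x3) and "t" (3): a world point X has camera coordinates R X + t; the wrist camera has in their place "T_tool_cam" (4x4, takes a point from camera to tool coordinates, whose origin is the TCP and whose axes are the flange's). Camera axes: x right, y down, z forward; pixel columns grow to the right and rows downward; lengths in m; the calibration is good to about 2 mm. The wrist camera is an equidistant fisheye: a pixel r from the principal point sees the ray r / f radians off the axis. A picture is of the moment at which its call begins: read the wrist's pose just before it. camera_model takes no time and is no camera call.
- close_job(): hands the job in; it is judged then, once.
The state is a dict: "clock": time; "joints": joint angles; "dq": joint speeds; "effort": joint torques, N m; "tool_pos": TCP position; "tool_rot": TCP orientation; "wrist_force": force on the tool from outside, world axes, zero at the start; "ft_torque": the same for the moment, N m; "width": opening from 0.0 (shut) to 1.0 (fully open); "gripper_force": force on a finger pad.
Only numpy, scipy, OpenCV 4.12 (cv2) and the standard library are available. Lean on these libraries where they do the work, as an engineer would, in place of code of your own. Each camera call takes 0.05 s, during which the arm holds its last target. There are 200 camera calls.

TASK

Take the drying rod off its rack by the wooden handle, and push its bare end through the two large white napkin rings standing in their cradle (not the pair of small rings). Lift both rings away together on the rod, and lay the rod back in both forks of the rack, handle at the same end as before, so that the two rings hang on it between the forks.

Things in the scene. Friction and masses are not known exactly. Their poses are not given: they have to be found in the camera images.
- rod_grip (a point): Drying rod: level steel rod 8 mm thick, 70 g, with a wooden handle. This point: centre of the handle, on the rod's axis, where to grip from above. Handle 16 wide (x), 50 long (y), 22 tall (z). y points along the rod to its free end, 182 mm from this point; z is up. A 12 mm brass collar from y = 25 to 32, then plain rod; balances at y = 80. At the start it lies in the rack.
- rack: Fixed drying rack: board 60 x 140 x 14 mm, two posts with open V wire forks at y = -52 and +52 mm, mouths 40 wide, tips 108 above the table. Origin: on the table under the board's middle; z up. A rod lying in the forks has its axis at x = 0, 90 mm up. At start and end the handle's centre is at y = -108 (good to 20 mm) and the rod points to +y.
- ring_1_center (a point): First large napkin ring, unglazed white, outside 54 mm, hole 38, 18 wide along its bore, 30 g, standing on edge in a fixed plywood cradle 64 x 86 mm, boards 39 high, below the hole. Point: centre of the hole, 55 mm up; y: the level bore axis, towards ring 2. It lifts straight up, freely. A like cradle beside it holds two small rings (36 mm), not wanted.
- ring_2_center (a point): Second large napkin ring, alike, same cradle and axis, 30 mm beyond ring 1 along +y. Ring 1 is always nearer the rack: thread from ring 1 towards ring 2. Hung on the rod, a ring's centre is 15 mm below the rod's axis and its lowest point 42 mm below it.
Mind the look-alikes: they are no part of the job. Leave any turquoise look-alike of the part that bears ring_2_center alone.

How it is judged:
On the way, in this order (a step that is already met when the one before it is completed fails the run):
1. the rod is through both large rings while they still stand in their cradle (x of ring_1_center in the frame of rod_grip between -0.018 and 0.018 m and y of ring_1_center in the frame of rod_grip between 0.035 and 0.172 m and z of ring_1_center in the frame of rod_grip between -0.021 and 0.018 m and angle between the y axis of each of ring_1_center, ring_2_center and the y axis of rod_grip, either way round below 0.6 rad and x of ring_2_center in the frame of rod_grip between -0.018 and 0.018 m and y of ring_2_center in the frame of rod_grip between 0.035 and 0.172 m and z of ring_2_center in the frame of rod_grip between -0.021 and 0.018 m and distance of each of ring_1_center, ring_2_center from where it was at the start of the episode below 0.03 m), for 0.1 s.
2. both rings are lifted clear of the cradle together on the rod (x of ring_1_center in the frame of rod_grip between -0.018 and 0.018 m and y of ring_1_center in the frame of rod_grip between 0.035 and 0.172 m and z of ring_1_center in the frame of rod_grip between -0.021 and 0.018 m and angle between the y axis of each of ring_1_center, ring_2_center and the y axis of rod_grip, either way round below 0.6 rad and x of ring_2_center in the frame of rod_grip between -0.018 and 0.018 m and y of ring_2_center in the frame of rod_grip between 0.035 and 0.172 m and z of ring_2_center in the frame of rod_grip between -0.021 and 0.018 m and height (world z) of each of ring_1_center, ring_2_center above 0.1 m), for 0.1 s.
At the end, for the whole second after the job is handed in: The rod lies level in both forks of the rack (handle outside the same fork as at the start, within 20 mm along the rod, 12 mm sideways and 8 mm in height, within about 7 degrees of the rack's line), and both large rings are threaded on it, hanging between the two forks clear of the board (x of ring_1_center in the frame of rod_grip between -0.018 and 0.018 m and y of ring_1_center in the frame of rod_grip between 0.035 and 0.172 m and z of ring_1_center in the frame of rod_grip between -0.021 and 0.018 m and angle between the y axis of each of ring_1_center, ring_2_center and the y axis of rod_grip, either way round below 0.6 rad and x of ring_2_center in the frame of rod_grip between -0.018 and 0.018 m and y of ring_2_center in the frame of rod_grip between 0.035 and 0.172 m and z of ring_2_center in the frame of rod_grip between -0.021 and 0.018 m and x of rod_grip in the frame of rack between -0.012 and 0.012 m and y of rod_grip in the frame of rack between -0.128 and -0.088 m and z of rod_grip in the frame of rack between 0.082 and 0.098 m and angle between the y axis of rod_grip and the y axis of rack, either way round below 0.12 rad and y of ring_1_center in the frame of rack between -0.045 and 0.045 m and z of each of ring_1_center, ring_2_center in the frame of rack above 0.064 m and y of ring_2_center in the frame of rack between -0.045 and 0.045 m); the robot touches nothing.
It also fails if it takes over 58 s, if anything falls off the work surface, if the arm or the gripper's body presses on something with over 40 N, if the wrist force passes 120 N, or if a joint passes its speed limit or range.

## Working session

There is one attempt and no reset: what is moved stays moved. The work goes in short steps, Python scripts to look and compute and a tool call to move; the robot and the scene stay as the last step left them, time stands still between calls to the robot, and variables do not carry over. Pictures are saved under pics/ and viewed, at most 14 in all, crops included, and the job is handed in when it is done.

Besides the shell and the picture viewer there is one more tool, called in YAML: its name, and indented under it one key for each argument. servo_tool: Moves the arm, as the interface text tells. Its arguments: {"type":"object","properties":{"increments":{"type":"array"},"newtons":{"type":"number"}},"required":["increments"]}

```bash
mkdir -p pics
python3 - <<'E'
from station import *
import cv2,numpy as np
o=get_obs();print(o['clock'],o['tool_pos'],o['tool_rot'],o['width'])
for n in ("scene","top"):
    cv2.imwrite(f"pics/{n}0.png",get_image(n)[:,:,::-1])
for n in ("scene","top","wrist"):
    print(n,camera_model(n))
E
```

```text
0.0 [0.16648301 0.52387752 0.23877466] [ 1.53305821e-01  9.88178635e-01 -5.38541727e-04 -1.41136422e-04] 0.9987980547913045
scene {'mtx': array([[578.08840851,   0.        , 320.69863808],
       [  0.        , 578.08840851, 239.30255773],
       [  0.        ,   0.        ,   1.        ]]), 'R': array([[-0.82006465, -0.57208678, -0.0145148 ],
       [-0.25163226,  0.38325324, -0.88870589],
       [ 0.51397974, -0.7251439 , -0.45824792]]), 't': array([0.48543436, 0.14185123, 1.25984452])}
top {'mtx': array([[617.98590741,   0.        , 316.8058403 ],
       [  0.        , 617.98590741, 248.67425797],
       [  0.        ,   0.        ,   1.        ]]), 'R': array([[-0.01348266, -0.99958739,  0.0253626 ],
       [-0.99850504,  0.01211567, -0.05330012],
       [ 0.05297084, -0.02604332, -0.9982564 ]]), 't': array([0.1671868, 0.4725958, 1.5253166])}
wrist {'mtx': array([[371.64829954,   0.        , 314.61715926],
       [  0.        , 371.64829954, 240.51955481],
       [  0.        ,   0.        ,   1.        ]]), 'T_tool_cam': array([[-1.82693535e-03, -9.48406336e-01, -3.17052179e-01,
         8.19032825e-02],
       [ 9.99998327e-01, -1.70335049e-03, -6.66968760e-04,
        -1.75649625e-04],
       [ 9.25064134e-05, -3.17052867e-01,  9.48407861e-01,
        -1.34837221e-01],
       [ 0.00000000e+00,  0.00000000e+00,  0.00000000e+00,
         1.00000000e+00]])}
```

View pics/scene0.png

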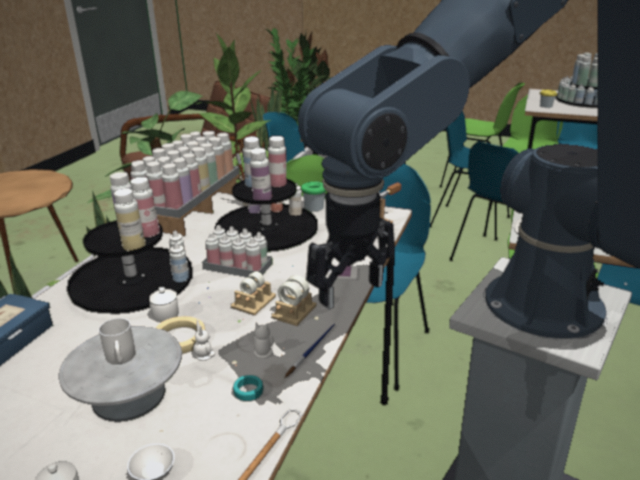

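View pics/top0.png

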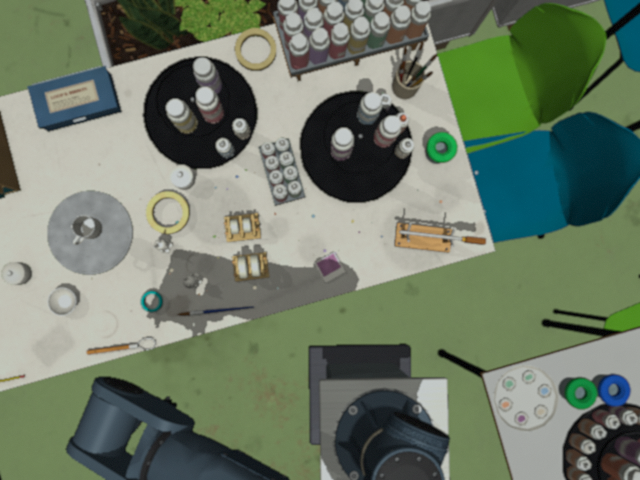

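The scene picture shows two ring cradles near (253,296) and (294,300). In the top picture the rack is at about (425,236) with the handle at (475,240), and the cradles are at (242,226) and (251,265). I'll zoom in on these.

```bash
cat > h.py <<'E'
import numpy as np,cv2
from station import camera_model
def ray(n,u,v):
    c=camera_model(n);d=c['R'].T@np.linalg.inv(c['mtx'])@[u,v,1];return -c['R'].T@c['t'],d
def onz(n,u,v,z):
    o,d=ray(n,u,v);return o+d*(z-o[2])/d[2]
def wray(pos,q,u,v):
    from scipy.spatial.transform import Rotation as Ro
    c=camera_model('wrist');m=c['mtx'];x=(u-m[0,2])/m[0,0];y=(v-m[1,2])/m[1,1];r=np.hypot(x,y)
    d=np.array([x/r*np.sin(r),y/r*np.sin(r),np.cos(r)]);T=c['T_tool_cam'];R=Ro.from_quat(q).as_matrix()
    return pos+R@T[:3,3],R@T[:3,:3]@d
def wonz(pos,q,u,v,z):
    o,d=wray(pos,q,u,v);return o+d*(z-o[2])/d[2]
def wproj(pos,q,X):
    from scipy.spatial.transform import Rotation as Ro
    c=camera_model('wrist');m=c['mtx'];T=c['T_tool_cam'];R=Ro.from_quat(q).as_matrix()
    p=T[:3,:3].T@(R.T@(np.asarray(X)-pos)-T[:3,3]);th=np.arctan2(np.hypot(p[0],p[1]),p[2]);k=th/np.hypot(p[0],p[1])
    return m[0,0]*k*p[0]+m[0,2],m[1,1]*k*p[1]+m[1,2]
E
python3 - <<'E'
import cv2,numpy as np
from h import *
t=cv2.imread('pics/top0.png')
a=cv2.resize(t[200:290,210:290],None,fx=5,fy=5,interpolation=cv2.INTER_CUBIC)
b=cv2.resize(t[195:285,388:498],None,fx=3.6,fy=3.6,interpolation=cv2.INTER_CUBIC)
o=np.zeros((450,800,3),np.uint8);o[:450,:400]=a[:, :400];o[:324,400:796]=b;cv2.imwrite('pics/crop.png',o)
for p,z in (((475,240),.09),((400,233),.09),((251,265),.055),((242,226),.04)):print(onz('top',*p,z))
E
```

```text
[ 0.48653802 -0.21265055  0.09      ]
[ 0.5052483  -0.03432563  0.09      ]
[0.43497086 0.32098888 0.055     ]
[0.53061941 0.3433116  0.04      ]
```

View pics/crop.png

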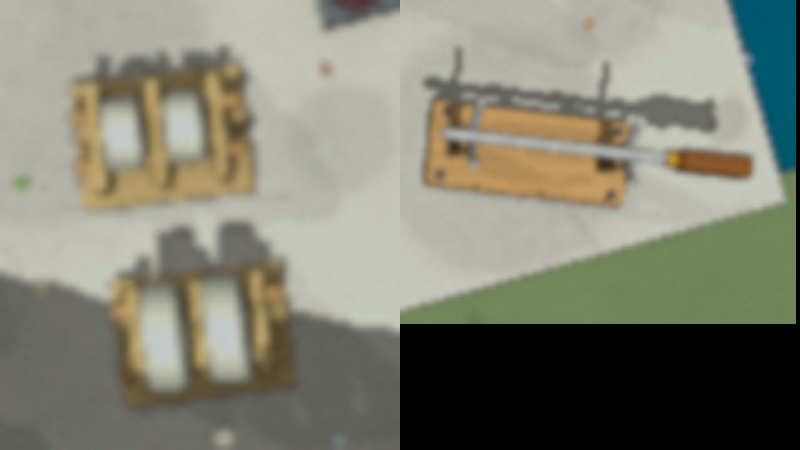

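The left crop shows the large rings at crop (226,332) for ring 1 and (163,337) for ring 2. The small rings are above them. The right crop shows the rod tip at (445,134) and the handle centre at (713,162). A purple box at top-image (330,265) lies on the approach line, so I'll measure both and check its position.

Run:
```python
from h import *
t=cv2.imread('pics/top0.png')
h=cv2.cvtColor(t,cv2.COLOR_BGR2HSV)
m=np.zeros(t.shape[:2],np.uint8);m[252:282,230:270]=((h[252:282,230:270,1]<60)&(h[252:282,230:270,2]>165))*255
n,l,s,c=cv2.connectedComponentsWithStats(m)
for i in range(1,n):
    if s[i,4]>20:
        print('ring',s[i],c[i],onz('top',*c[i],.07))
f=[onz('top',*p,.09) for p in((400.5,232.2),(474.9,240),(485.5,241.1))];print(f)
d=f[0]-f[1];print('rod yaw',np.degrees(np.arctan2(d[1],d[0])))
d=f[1]-f[0]
print('purple',onz('top',330,265,.0))
for p in((422,207.5),(448,213),(395,245),(451,250),(397,224),(448,229)): print(p,onz('top',*p,.0))
```

```text
ring [230 252   7   8  30] [231.76666667 254.6       ] [0.45987907 0.36523422 0.07      ]
ring [250 259   9  16 109] [253.97247706 266.17431193] [0.43166748 0.31274881 0.07      ]
ring [238 260   8  16 108] [241.48148148 267.51851852] [0.42885283 0.34240218 0.07      ]
[array([ 0.50713382, -0.0355532 ,  0.09      ]), array([ 0.48654083, -0.21241159,  0.09      ]), array([ 0.48362569, -0.23767909,  0.09      ])]
rod yaw 83.35851564055599
purple [0.43398603 0.12840317 0.        ]
(422, 207.5) [ 0.57601682 -0.10592741  0.        ]
(448, 213) [ 0.56138278 -0.17152843  0.        ]
(395, 245) [ 0.48211049 -0.03567624  0.        ]
(451, 250) [ 0.46781796 -0.17679331  0.        ]
(397, 224) [ 0.5349652  -0.04179746  0.        ]
(448, 229) [ 0.52088846 -0.1705211   0.        ]
```

servo_tool:
  increments:
    - {"grip":0,"offset":[0,0,-0.005],"spin":6.7}
    - {"grip":0,"offset":[0,0,-0.005],"spin":6.7}
    - {"grip":0,"offset":[0,0,-0.005],"spin":6.7}
    - {"grip":0,"offset":[0,0,-0.005],"spin":6.7}
    - {"grip":0,"offset":[0,0,-0.005],"spin":6.7}
    - {"grip":0,"offset":[0,0,-0.005],"spin":6.7}
    - {"grip":0,"offset":[0,0,-0.005],"spin":6.7}
    - {"grip":0,"offset":[0,0,-0.005],"spin":6.7}
    - {"grip":0,"offset":[0,0,-0.005],"spin":6.7}
    - {"grip":0,"offset":[0,0,-0.005],"spin":6.7}

```text
clock: 0.93
tool_pos: [0.1665, 0.524, 0.2892]
tool_rot: [0.675, 0.737, -0.0, 0.0]
wrist_force: [-0.8, 0.3, 0.4]
width: 1.0
gripper_force: 0.0
```

servo_tool:
  increments:
    - {"grip":0,"offset":[-0.03,0.02,0],"spin":0}
    - {"grip":0,"offset":[-0.03,0.02,0],"spin":0}
    - {"grip":0,"offset":[-0.03,0.02,0],"spin":0}
    - {"grip":0,"offset":[-0.03,0.02,0],"spin":0}
    - {"grip":0,"offset":[-0.03,0.02,0],"spin":0}
    - {"grip":0,"offset":[-0.03,0.02,0],"spin":0}
    - {"grip":0,"offset":[-0.03,0.02,0],"spin":0}
    - {"grip":0,"offset":[-0.03,0.02,0],"spin":0}
    - {"grip":0,"offset":[-0.03,0.02,0],"spin":0}
    - {"grip":0,"offset":[-0.03,0.02,0],"spin":0}
    - {"grip":0,"offset":[0,0,0],"spin":0}
    - {"grip":0,"offset":[0,0,0],"spin":0}

```text
clock: 1.93
tool_pos: [0.3944, 0.243, 0.289]
tool_rot: [0.674, 0.738, -0.0, -0.0]
wrist_force: [0.4, 0.5, -0.4]
width: 1.002
gripper_force: 0.0
```

Run:
```python
from station import *
from h import *
o=get_obs();print(o['clock'],o['joints'],list(o['tool_pos']),list(o['tool_rot']))
w=get_image('wrist');cv2.imwrite('pics/w1.png',w[:,:,::-1])
p,q=o['tool_pos'],o['tool_rot']
for X in([.4317,.3127,.055],[.4289,.3424,.055],[.434,.128,0]):print(wproj(p,q,X))
```

```text
1.9333 [4.51504843e-01 1.38348444e-01 1.80030137e+00 4.42606176e-05
 1.20356646e+00 3.61050728e-01] [np.float64(0.3944362959589244), np.float64(0.24295748404184153), np.float64(0.2890280004593546)] [np.float64(0.6744200964758383), np.float64(0.7383477743031943), np.float64(-0.0002820236332353167), np.float64(-0.00013458718548681808)]
(np.float64(359.23534071348763), np.float64(136.52531388566533))
(np.float64(359.4653410760252), np.float64(106.62595319376194))
(np.float64(338.35990136637037), np.float64(284.05333963397385))
```

View pics/w1.png

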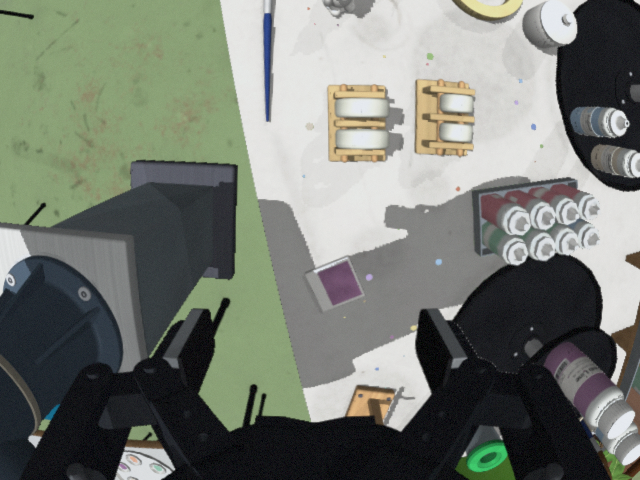

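The wrist picture shows ring 1 at about (361,139), ring 2 at about (362,107), and the purple-topped box at (335,283). I'll measure the rings with masks and triangulate the box.

```bash
cat >> h.py <<'E'
def tri(a,b):
    (o1,d1),(o2,d2)=a,b
    s=np.linalg.lstsq(np.c_[d1,-d2],o2-o1,rcond=None)[0];p,q=o1+s[0]*d1,o2+s[1]*d2
    return (p+q)/2,np.linalg.norm(p-q)
E
python3 - <<'E'
from station import *
from h import *
o=get_obs();p,q=o['tool_pos'],o['tool_rot']
t=cv2.imread('pics/top0.png');w=cv2.imread('pics/w1.png')
def blobs(im,x0,y0,x1,y1,f,amin):
    h=cv2.cvtColor(im,cv2.COLOR_BGR2HSV).astype(int);m=np.zeros(im.shape[:2],np.uint8)
    m[y0:y1,x0:x1]=f(h)[y0:y1,x0:x1]*255
    n,l,s,c=cv2.connectedComponentsWithStats(m,connectivity=4)
    for i in range(1,n):
        if s[i,4]>amin: yield s[i],c[i],cv2.minAreaRect(np.argwhere(l==i)[:,::-1].astype(np.float32))
pur=lambda h:(h[...,0]>125)&(h[...,0]<175)&(h[...,1]>50)
a=list(blobs(t,310,245,350,285,pur,30));b=list(blobs(w,300,250,370,315,pur,100))
print(a,b)
print('box',tri(ray('top',*a[0][1]),wray(p,q,*b[0][1])))
wh=lambda h:(h[...,1]<45)&(h[...,2]>130)
for s,c,r in blobs(w,332,85,388,160,wh,100):
    print(s,c,r[0],r[1],r[2])
    l,rt=s[0],s[0]+s[2]
    cen=wonz(p,q,s[0]+s[2]/2-.5,s[1]+s[3]/2-.5,.068);print('mid at .068',cen)
    print('left/right at .055',wonz(p,q,l,c[1],.055),wonz(p,q,rt-1,c[1],.055))
for u,v in ((309,270),(347,256),(365,294),(325,311)):print('boxcorner z0/.03',wonz(p,q,u,v,0.),wonz(p,q,u,v,.03))
E
```

```text
[(array([318, 255,  22,  20, 257], dtype=int32), array([328.26070039, 264.70817121]), ((328.117919921875, 264.7123107910156), (14.375029563903809, 17.968788146972656), 60.945396423339844))] [(array([ 319,  262,   42,   43, 1071], dtype=int32), array([339.50140056, 282.8767507 ]), ((339.4585876464844, 283.1006164550781), (35.46154022216797, 31.384618759155273), 67.38013458251953))]
box (array([0.43444132, 0.13290457, 0.00461844]), np.float64(0.0004211230208457465))
[335  98  53  19 977] [361.19549642 107.1432958 ] (361.0, 107.0) (18.0, 52.0) 90.0
mid at .068 [0.42807965 0.34255098 0.068     ]
left/right at .055 [0.4043127  0.34021549 0.055     ] [0.45534664 0.34636637 0.055     ]
[336 129  52  21 997] [361.5667001  138.55667001] (361.5, 139.0) (20.0, 51.0) 90.0
mid at .068 [0.43175707 0.31195526 0.068     ]
left/right at .055 [0.40829382 0.30922871 0.055     ] [0.45886826 0.31498093 0.055     ]
boxcorner z0/.03 [0.39507818 0.14491437 0.        ] [0.39442408 0.15765142 0.03      ]
boxcorner z0/.03 [0.43979009 0.16755065 0.        ] [0.43597164 0.17868568 0.03      ]
boxcorner z0/.03 [0.46931175 0.11775742 0.        ] [0.46340399 0.13241642 0.03      ]
boxcorner z0/.03 [0.42069908 0.08880708 0.        ] [0.41823174 0.10551496 0.03      ]
```

servo_tool:
  increments:
    - {"grip":0,"offset":[0,0,0],"spin":5.9}
    - {"grip":0,"offset":[0,0,0],"spin":5.9}
    - {"grip":0,"offset":[-0.037,0.012,0.005],"spin":0}
    - {"grip":0,"offset":[-0.037,0.012,0.005],"spin":0}
    - {"grip":0,"offset":[-0.037,0.012,0.005],"spin":0}
    - {"grip":0,"offset":[-0.037,0.012,0.005],"spin":0}
    - {"grip":0,"offset":[-0.037,0.012,0.005],"spin":0}
    - {"grip":0,"offset":[-0.037,0.012,0.005],"spin":0}
    - {"grip":0,"offset":[-0.037,0.012,0.005],"spin":0}
    - {"grip":0,"offset":[-0.037,0.012,0.005],"spin":0}
    - {"grip":0,"offset":[-0.037,0.012,0.005],"spin":0}
    - {"grip":0,"offset":[-0.037,0.012,0.005],"spin":0}

```text
clock: 2.98
tool_pos: [0.4718, -0.1376, 0.2391]
tool_rot: [0.745, 0.667, 0.0, -0.0]
wrist_force: [1.1, 0.9, -0.2]
width: 1.0
gripper_force: 0.0
```

servo_tool:
  increments:
    - {"grip":0,"offset":[-0.035,0.012,0.005],"spin":0}
    - {"grip":0,"offset":[-0.036,0.012,0.005],"spin":0}
    - {"grip":0,"offset":[0,0,0],"spin":0}
    - {"grip":0,"offset":[0,0,0],"spin":0}

```text
clock: 3.32
tool_pos: [0.4876, -0.2102, 0.2285]
tool_rot: [0.746, 0.666, -0.0, -0.001]
wrist_force: [0.4, 0.2, -0.1]
width: 0.999
gripper_force: 0.0
```

Run:
```python
from station import *
from h import *
o=get_obs();p,q=o['tool_pos'],o['tool_rot'];print(o['clock'],p,q)
np.save('w2pose.npy',np.r_[p,q])
w=get_image('wrist')[:,:,::-1];cv2.imwrite('pics/w2.png',w);s=get_image('scene')[:,:,::-1];cv2.imwrite('pics/s2.png',s)
c=np.zeros((480,800,3),np.uint8);c[:,:480]=w[:,80:560];c[:320,480:]=cv2.resize(s[240:320,250:330],(320,320),interpolation=2);c[320:,480:700]=cv2.resize(s[240:300,320:402],(220,160));cv2.imwrite('pics/c2.png',c)
for X in([.4865,-.2124,.09],[.507,-.0356,.09]):print(wproj(p,q,X))
```

```text
3.3167 [ 0.48762575 -0.21018673  0.22854253] [ 7.45951869e-01  6.65999501e-01 -1.29014791e-04 -6.76854326e-04]
(np.float64(314.41646557359945), np.float64(231.21900002874736))
(np.float64(314.52159724283973), np.float64(-2.577005540204709))
```

View pics/c2.png

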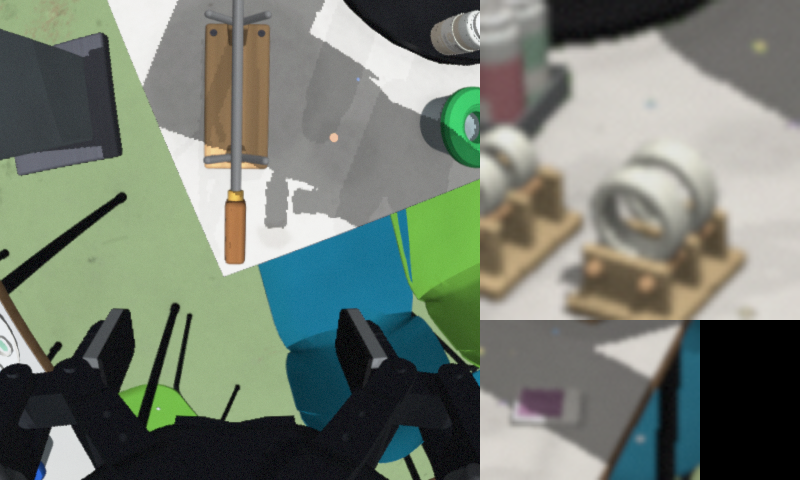

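The handle shows at image (315,232) and the rod is vertical in view, as predicted. The box is a flat card, so it's no obstacle. I'll descend and grip.

servo_tool:
  increments:
    - {"grip":0,"offset":[-0.002,-0.001,0.018],"spin":0}
    - {"grip":0,"offset":[0,0,0.018],"spin":0}
    - {"grip":0,"offset":[0,0,0.018],"spin":0}
    - {"grip":0,"offset":[0,0,0.018],"spin":0}
    - {"grip":0,"offset":[0,0,0.018],"spin":0}
    - {"grip":0,"offset":[0,0,0.018],"spin":0}
    - {"grip":0,"offset":[0,0,0.018],"spin":0}
    - {"grip":0,"offset":[0,0,0.018],"spin":0}
    - {"grip":0,"offset":[0,0,0],"spin":0}
  newtons: 70

```text
clock: 4.17
tool_pos: [0.485, -0.2096, 0.083]
tool_rot: [0.745, 0.667, -0.001, -0.002]
wrist_force: [-0.0, -0.9, -0.1]
width: 0.998
gripper_force: 0.0
```

servo_tool:
  increments:
    - {"grip":1,"offset":[0,0,0],"spin":0}
    - {"grip":1,"offset":[0,0,0],"spin":0}
    - {"grip":1,"offset":[0,0,0],"spin":0}
    - {"grip":1,"offset":[0,0,0],"spin":0}
    - {"grip":1,"offset":[0,0,0],"spin":0}
    - {"grip":1,"offset":[0,0,0],"spin":0}
    - {"grip":1,"offset":[0,0,0],"spin":0}
    - {"grip":1,"offset":[0,0,0],"spin":0}
    - {"grip":1,"offset":[0,0,0],"spin":0}
    - {"grip":1,"offset":[0,0,0],"spin":0}
    - {"grip":1,"offset":[0,0,0],"spin":0}
    - {"grip":1,"offset":[0,0,0],"spin":0}

```text
clock: 5.17
tool_pos: [0.4869, -0.2124, 0.0857]
tool_rot: [0.746, 0.666, 0.0, 0.001]
wrist_force: [5.5, -1.3, 4.7]
width: 0.168
gripper_force: 70.9
```

servo_tool:
  increments:
    - {"grip":1,"offset":[0,0,-0.008],"spin":0}
    - {"grip":1,"offset":[0,0,-0.01],"spin":0}
    - {"grip":1,"offset":[0,0,-0.012],"spin":0}
    - {"grip":1,"offset":[0,0,-0.014],"spin":0}
    - {"grip":1,"offset":[0,0,-0.016],"spin":0}
    - {"grip":1,"offset":[0,0,-0.02],"spin":0}
    - {"grip":1,"offset":[0,0,-0.02],"spin":0}
    - {"grip":1,"offset":[0,0,0],"spin":0}
    - {"grip":1,"offset":[0,0,0],"spin":0}

```text
clock: 5.92
tool_pos: [0.486, -0.212, 0.186]
tool_rot: [0.746, 0.666, -0.0, 0.0]
wrist_force: [-0.6, -0.5, -0.5]
width: 0.172
gripper_force: 69.9
```

Run:
```python
from station import *
from h import *
o=get_obs();p,q=o['tool_pos'],o['tool_rot'];print(o['clock'],p,q,o['wrist_force'],o['width'])
w=get_image('wrist')[:,:,::-1];cv2.imwrite('pics/w3.png',w);s=get_image('scene')[:,:,::-1];t=get_image('top')[:,:,::-1];cv2.imwrite('pics/t3.png',t)
c=np.zeros((480,800,3),np.uint8);c[:,:400]=w[:,120:520];c[:240,400:]=cv2.resize(t[205:265,390:490],(400,240),interpolation=2);c[240:,400:]=cv2.resize(s[140:260,340:540],(400,240),interpolation=2);cv2.imwrite('pics/c3.png',c)
```

```text
5.9167 [ 0.48598945 -0.21202432  0.18599242] [ 7.45575962e-01  6.66420555e-01 -2.72464487e-05  3.56422812e-04] [-0.59410107 -0.52900425 -0.53537646] 0.1717006498257427
```

View pics/c3.png

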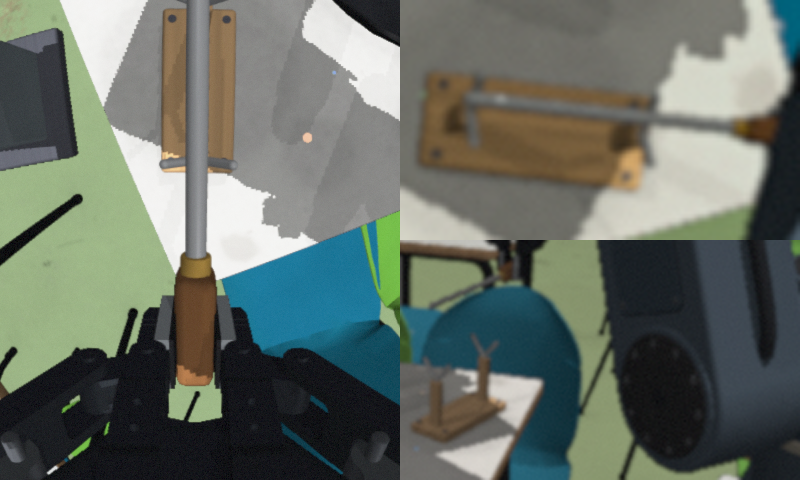

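The rod is held and centred in the jaws, with the collar at about (315,265) in the wrist view. I'll check its position in the hand, including droop, from the collar and the rod's apparent width.

Run:
```python
from h import *
from scipy.spatial.transform import Rotation as Ro
w=cv2.imread('pics/w3.png');h=cv2.cvtColor(w,cv2.COLOR_BGR2HSV).astype(int)
p=np.array([.486,-.212,.186]);q=np.array([.7456,.6664,0,0]);R=Ro.from_quat(q).as_matrix()
# rod width along image: grey between strong edges -> print rod edges per row
g=cv2.GaussianBlur(cv2.cvtColor(w,cv2.COLOR_BGR2GRAY),(3,3),0).astype(int)
for v in (10,40,70,100,200,230,245):
    row=g[v,285:345];d=np.diff(row);print(v,'L',285+np.argmax(abs(d[:29])),'R',285+29+np.argmax(abs(d[29:])))
# predicted for level rod at tool z=-0.005
for zt in(-.005,):
  for y in (25,32,60,100,140,182):
    for dx in(-.004,.004):
        print(y,dx,np.round(wproj(p,q,p+R@np.array([y/1e3,dx,zt])),1))
hs=(h[...,0]>15)&(h[...,0]<28)&(h[...,1]>120);m=np.zeros(g.shape,bool);m[245:285,290:340]=hs[245:285,290:340]
print('collar rows',np.where(m.sum(1)>5)[0][[0,-1]])
for y,z in((25,-.011),(32,-.011)):print(y,wproj(p,q,p+R@np.array([y/1e3,0,z])))
c=camera_model('top')
for u,v in((406,229),):  # tip in top picture crop ~ (467,97)
    u,v=390+(465-400)/4,205+97/4
    for z in(.18,.19,.2):print('tip',z,onz('top',u,v,z), 'pred',p+R@np.array([.182,0,-.005]))
```

```text
10 L 305 R 315
40 L 305 R 326
70 L 305 R 315
100 L 305 R 325
200 L 304 R 326
230 L 304 R 326
245 L 304 R 325
25 -0.004 [305.6 272.9]
25 0.004 [326.7 272.8]
32 -0.004 [305.4 255.7]
32 0.004 [326.8 255.6]
60 -0.004 [304.7 181.3]
60 0.004 [327.4 181.2]
100 -0.004 [304.2  67.7]
100 0.004 [327.7  67.7]
140 -0.004 [304.2 -36.9]
140 0.004 [327.1 -36.9]
182 -0.004 [ 304.7 -124.3]
182 0.004 [ 326.1 -124.3]
collar rows [255 278]
25 (np.float64(316.2107908033413), np.float64(279.36194614595445))
32 (np.float64(316.2058577393435), np.float64(261.58833460404173))
tip 0.18 [ 0.50651505 -0.03386179  0.18      ] pred [ 0.50635296 -0.03114161  0.191     ]
tip 0.19 [ 0.50568512 -0.03213858  0.19      ] pred [ 0.50635296 -0.03114161  0.191     ]
tip 0.2 [ 0.5048552  -0.03041537  0.2       ] pred [ 0.50635296 -0.03114161  0.191     ]
```

servo_tool:
  increments:
    - {"grip":1,"offset":[0,0,0],"spin":-6.2}
    - {"grip":1,"offset":[0,0,0],"spin":-6.2}
    - {"grip":1,"offset":[0.026,0,0],"spin":0}
    - {"grip":1,"offset":[0.035,0,0],"spin":0}
    - {"grip":1,"offset":[0.035,0,0],"spin":0}
    - {"grip":1,"offset":[0.035,0,0],"spin":0}
    - {"grip":1,"offset":[0.035,0,0],"spin":0}
    - {"grip":1,"offset":[0.035,0,0.008],"spin":0}
    - {"grip":1,"offset":[0.035,0,0.012],"spin":0}
    - {"grip":1,"offset":[0.035,0,0.016],"spin":0}
    - {"grip":1,"offset":[0.025,0.001,0.02],"spin":0}
    - {"grip":1,"offset":[0.01,0,0],"spin":0}

```text
clock: 7.07
tool_pos: [0.4527, 0.0946, 0.1258]
tool_rot: [0.669, 0.744, -0.002, -0.002]
wrist_force: [0.3, 0.7, -1.4]
width: 0.171
gripper_force: 69.8
```

servo_tool:
  increments:
    - {"grip":1,"offset":[0,0,0],"spin":0}
    - {"grip":1,"offset":[0,0,0],"spin":0}
    - {"grip":1,"offset":[0,0,0],"spin":0}

```text
clock: 7.32
tool_pos: [0.4559, 0.0914, 0.1299]
tool_rot: [0.67, 0.743, 0.0, 0.0]
wrist_force: [-0.6, 0.3, -0.3]
width: 0.168
gripper_force: 69.8
```

Run:
```python
from station import *
from h import *
o=get_obs();p,q=o['tool_pos'],o['tool_rot'];print(o['clock'],p,q,o['wrist_force'],o['width'])
np.save('pose4.npy',np.r_[p,q])
s=get_image('scene')[:,:,::-1];t=get_image('top')[:,:,::-1];cv2.imwrite('pics/t4.png',t);cv2.imwrite('pics/s4.png',s)
c=np.zeros((480,800,3),np.uint8);c[:,:400]=cv2.resize(s[220:316,255:335],(400,480),interpolation=2);c[:,400:]=cv2.resize(t[222:294,240:300],(400,480),interpolation=2);cv2.imwrite('pics/c4.png',c)
from scipy.spatial.transform import Rotation as Ro
X=p+Ro.from_quat(q).as_matrix()@np.array([.182,0,-.005]);print(X)
for n in('scene','top'):
    k=camera_model(n);e=k['mtx']@(k['R']@X+k['t']);print(n,e[:2]/e[2])
```

```text
7.3167 [0.45591387 0.09140714 0.12986907] [6.69606785e-01 7.42715698e-01 1.92806723e-04 3.29962627e-04] [-0.59900543  0.28900317 -0.27424087] 0.1678079519702869
[0.43711803 0.27243514 0.13482685]
scene [306.14506574 247.06362241]
top [269.533918   262.83946205]
```

View pics/c4.png

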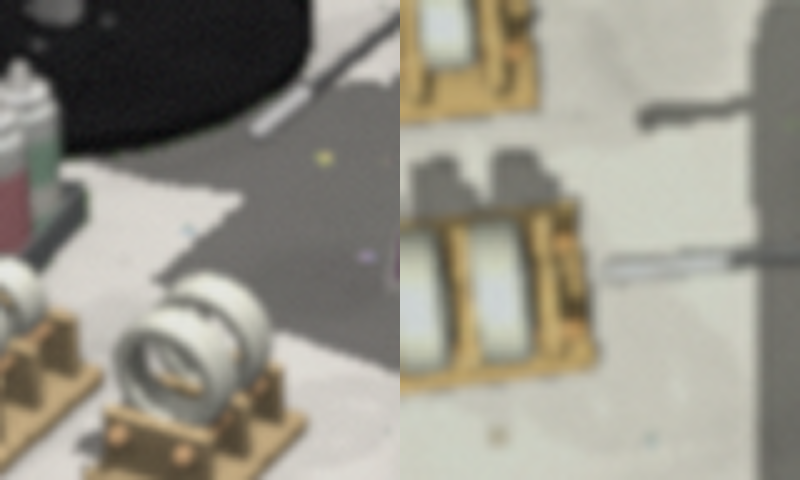

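The tip is at scene (306.4,246.4) and top (271,262), within about 1 px of the prediction. The rod is level and in line with the rings, so I'll descend and thread.

servo_tool:
  increments:
    - {"grip":1,"offset":[0,0,0.01],"spin":0}
    - {"grip":1,"offset":[0,0,0.015],"spin":0}
    - {"grip":1,"offset":[0,0,0.015],"spin":0}
    - {"grip":1,"offset":[0,0,0.015],"spin":0}
    - {"grip":1,"offset":[0,0,0.012],"spin":0}
    - {"grip":1,"offset":[0,0,0.01],"spin":0}
    - {"grip":1,"offset":[0,0,0],"spin":0}
    - {"grip":1,"offset":[0,0,0],"spin":0}
    - {"grip":1,"offset":[0,0,0],"spin":0}

```text
clock: 8.17
tool_pos: [0.4558, 0.0922, 0.0527]
tool_rot: [0.669, 0.743, 0.0, 0.0]
wrist_force: [0.1, -0.8, -1.2]
width: 0.169
gripper_force: 69.9
```

servo_tool:
  increments:
    - {"grip":1,"offset":[0.009,0,0],"spin":0}
    - {"grip":1,"offset":[0.009,0,0],"spin":0}
    - {"grip":1,"offset":[0.009,0,0],"spin":0}
    - {"grip":1,"offset":[0.009,0,0],"spin":0}
    - {"grip":1,"offset":[0.009,0,0],"spin":0}
    - {"grip":1,"offset":[0.005,0,0],"spin":0}
    - {"grip":1,"offset":[0,0,0],"spin":0}
    - {"grip":1,"offset":[0,0,0],"spin":0}

```text
clock: 8.83
tool_pos: [0.4501, 0.1424, 0.0523]
tool_rot: [0.669, 0.743, -0.0, -0.0]
wrist_force: [-0.2, 0.1, -1.1]
width: 0.168
gripper_force: 69.9
```

Run:
```python
from station import *
from h import *
o=get_obs();p,q=o['tool_pos'],o['tool_rot'];print(o['clock'],p,q,o['wrist_force'],o['width'])
s=get_image('scene')[:,:,::-1];t=get_image('top')[:,:,::-1]
c=np.zeros((480,800,3),np.uint8);c[:,:400]=cv2.resize(s[240:312,262:322],(400,480),interpolation=2);c[:,400:]=cv2.resize(t[235:295,235:285],(400,480),interpolation=2);cv2.imwrite('pics/c5.png',c)
```

```text
8.8333 [0.45012537 0.14242183 0.05226357] [ 6.69042117e-01  7.43224491e-01 -3.38100547e-05 -5.36722248e-06] [-0.15096945  0.09104892 -1.06651081] 0.1682413395593524
```

View pics/c5.png

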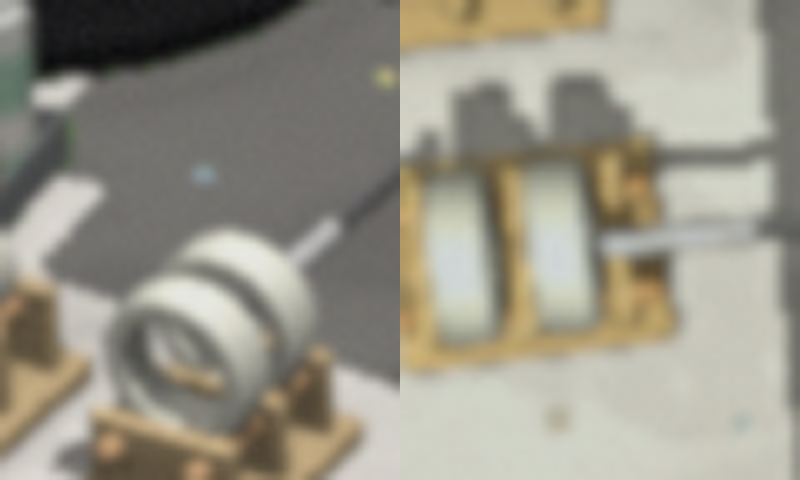

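The rod is entering ring 1: in the top view it sits at row 243, against a ring spanning 160–330, and the force is close to zero. I'll continue.

servo_tool:
  increments:
    - {"grip":1,"offset":[0.008,0,0],"spin":0}
    - {"grip":1,"offset":[0.008,0,0],"spin":0}
    - {"grip":1,"offset":[0.008,0,0],"spin":0}
    - {"grip":1,"offset":[0.008,0,0],"spin":0}
    - {"grip":1,"offset":[0,0,0],"spin":0}

```text
clock: 9.35
tool_pos: [0.4468, 0.1754, 0.0523]
tool_rot: [0.669, 0.743, 0.0, 0.0]
wrist_force: [-0.5, 0.2, -0.7]
width: 0.165
gripper_force: 69.9
```

servo_tool:
  increments:
    - {"grip":1,"offset":[0.008,0,0],"spin":0}
    - {"grip":1,"offset":[0.008,0,0],"spin":0}
    - {"grip":1,"offset":[0.008,0,0],"spin":0}
    - {"grip":1,"offset":[0.008,0,0],"spin":0}
    - {"grip":1,"offset":[0.008,0,0],"spin":0}
    - {"grip":1,"offset":[0.004,0,0],"spin":0}
    - {"grip":1,"offset":[0,0,0],"spin":0}
    - {"grip":1,"offset":[0,0,0],"spin":0}
    - {"grip":1,"offset":[0,0,0],"spin":0}
    - {"grip":1,"offset":[0,0,0],"spin":0}

```text
clock: 10.18
tool_pos: [0.4423, 0.2174, 0.0523]
tool_rot: [0.669, 0.743, -0.0, -0.0]
wrist_force: [0.1, 0.1, -0.2]
width: 0.172
gripper_force: 69.9
```

Run:
```python
from station import *
from h import *
o=get_obs();p,q=o['tool_pos'],o['tool_rot'];print(o['clock'],p,q,o['wrist_force'],o['width'])
s=get_image('scene')[:,:,::-1];t=get_image('top')[:,:,::-1];w=get_image('wrist')[:,:,::-1]
c=np.zeros((480,800,3),np.uint8);c[:,:400]=cv2.resize(s[240:312,262:322],(400,480),interpolation=2);c[:,400:]=w[:,120:520];cv2.imwrite('pics/c6.png',c)
```

```text
10.1833 [0.4423181  0.21740783 0.05227592] [ 6.69487826e-01  7.42823024e-01 -6.99513142e-05 -1.65494663e-05] [ 0.08192797  0.11875392 -0.17512575] 0.17244743380690122
```

View pics/c6.png

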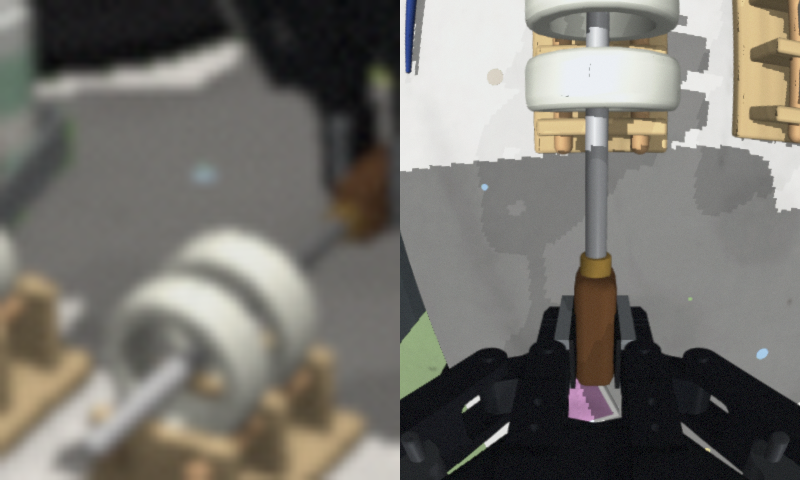

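The rod goes through both rings and sticks out past ring 2. I'll lift gently.

servo_tool:
  increments:
    - {"grip":1,"offset":[0,0,-0.004],"spin":0}
    - {"grip":1,"offset":[0,0,-0.004],"spin":0}
    - {"grip":1,"offset":[0,0,-0.004],"spin":0}
    - {"grip":1,"offset":[0,0,-0.004],"spin":0}
    - {"grip":1,"offset":[0,0,-0.005],"spin":0}
    - {"grip":1,"offset":[0,0,-0.006],"spin":0}
    - {"grip":1,"offset":[0,0,-0.008],"spin":0}
    - {"grip":1,"offset":[0,0,-0.009],"spin":0}
    - {"grip":1,"offset":[0,0,-0.01],"spin":0}
    - {"grip":1,"offset":[0,0,-0.01],"spin":0}
    - {"grip":1,"offset":[0,0,-0.01],"spin":0}
    - {"grip":1,"offset":[0,0,-0.01],"spin":0}
  newtons: 90

```text
clock: 11.33
tool_pos: [0.4424, 0.2177, 0.1375]
tool_rot: [0.669, 0.743, 0.0, 0.0]
wrist_force: [0.0, 0.9, -1.1]
width: 0.167
gripper_force: 92.2
```

servo_tool:
  increments:
    - {"grip":1,"offset":[0,0,-0.01],"spin":0}
    - {"grip":1,"offset":[0,0,-0.01],"spin":0}
    - {"grip":1,"offset":[0,0,-0.01],"spin":0}
    - {"grip":1,"offset":[0,0,-0.01],"spin":0}
    - {"grip":1,"offset":[0,0,-0.008],"spin":0}
    - {"grip":1,"offset":[0,0,-0.006],"spin":0}
    - {"grip":1,"offset":[0,0,-0.003],"spin":0}
    - {"grip":1,"offset":[0,0,0],"spin":0}
    - {"grip":1,"offset":[0,0,0],"spin":0}
    - {"grip":1,"offset":[0,0,0],"spin":0}
    - {"grip":1,"offset":[0,0,0],"spin":0}
    - {"grip":1,"offset":[0,0,0],"spin":0}

```text
clock: 12.33
tool_pos: [0.4422, 0.2176, 0.1929]
tool_rot: [0.669, 0.743, -0.0, -0.0]
wrist_force: [-0.1, -0.0, -2.0]
width: 0.165
gripper_force: 92.2
```

Run:
```python
from station import *
from h import *
o=get_obs();p,q=o['tool_pos'],o['tool_rot'];print(o['clock'],p,q,o['wrist_force'],o['width'])
np.save('pose7.npy',np.r_[p,q])
s=get_image('scene')[:,:,::-1];w=get_image('wrist')[:,:,::-1];cv2.imwrite('pics/s7.png',s);cv2.imwrite('pics/w7.png',w)
c=np.zeros((480,800,3),np.uint8);c[:,:400]=cv2.resize(s[180:288,255:345],(400,480),interpolation=2);c[:,400:]=w[:,120:520];cv2.imwrite('pics/c7.png',c)
from scipy.spatial.transform import Rotation as Ro
k=camera_model('scene')
for y in (.06,.182):
    X=p+Ro.from_quat(q).as_matrix()@np.array([y,0,-.005]);e=k['mtx']@(k['R']@X+k['t']);e=e[:2]/e[2];print(X,e,'crop',(e-[255,180])*4.444)
```

```text
12.3333 [0.44217617 0.21761441 0.19294158] [ 6.69360878e-01  7.42937339e-01 -3.19891146e-04 -1.50767204e-04] [-0.14912897 -0.04421159 -2.04059358] 0.1651971270225893
[0.43594471 0.27729097 0.19792933] [304.41706339 221.13031788] crop [219.60942972 182.78313267]
[0.42326745 0.39863052 0.19790441] [271.93159868 245.74950932] crop [ 75.24402452 292.19081944]
```

View pics/c7.png

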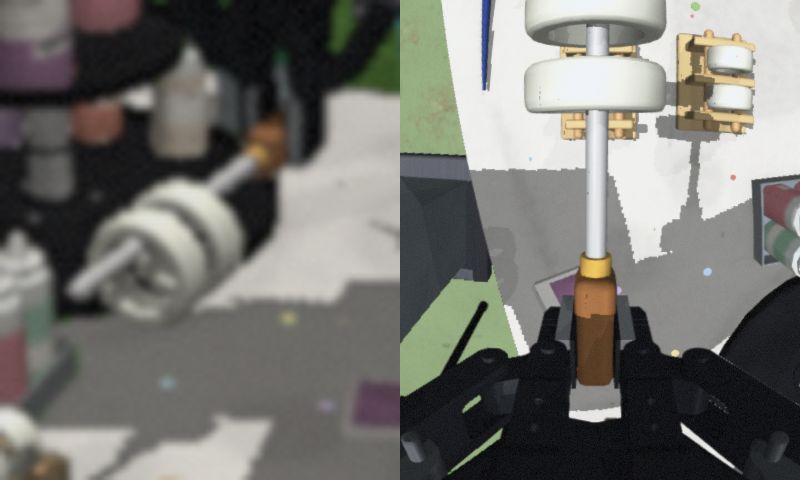

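The tip is at crop (75,294), against (75,292) predicted, so there's no droop. Both rings hang on the rod. I'll carry it back to the rack with smooth ramps.

servo_tool:
  increments:
    - {"grip":1,"offset":[0,0,0],"spin":2}
    - {"grip":1,"offset":[0,0,0],"spin":4.2}
    - {"grip":1,"offset":[0,0,0],"spin":4.2}
    - {"grip":1,"offset":[0,0,0],"spin":2}
    - {"grip":1,"offset":[-0.004,0.0009,0],"spin":0}
    - {"grip":1,"offset":[-0.008,0.0017,0],"spin":0}
    - {"grip":1,"offset":[-0.012,0.0026,0],"spin":0}
    - {"grip":1,"offset":[-0.016,0.0035,0],"spin":0}
    - {"grip":1,"offset":[-0.02,0.0044,0],"spin":0}
    - {"grip":1,"offset":[-0.025,0.0054,0],"spin":0}
    - {"grip":1,"offset":[-0.025,0.0054,0],"spin":0}
    - {"grip":1,"offset":[-0.025,0.0054,0],"spin":0}

```text
clock: 13.43
tool_pos: [0.4561, 0.0782, 0.1933]
tool_rot: [0.745, 0.667, -0.0, 0.0]
wrist_force: [0.8, -1.1, -2.0]
width: 0.165
gripper_force: 92.3
```

servo_tool:
  increments:
    - {"grip":1,"offset":[-0.025,0.0054,0],"spin":0}
    - {"grip":1,"offset":[-0.025,0.0054,0],"spin":0}
    - {"grip":1,"offset":[-0.025,0.0054,0],"spin":0}
    - {"grip":1,"offset":[-0.025,0.0054,0],"spin":0}
    - {"grip":1,"offset":[-0.025,0.0054,0],"spin":0}
    - {"grip":1,"offset":[-0.025,0.0054,0],"spin":0}
    - {"grip":1,"offset":[-0.025,0.0054,0],"spin":0}
    - {"grip":1,"offset":[-0.025,0.0054,0],"spin":0}
    - {"grip":1,"offset":[-0.025,0.0054,0],"spin":0}
    - {"grip":1,"offset":[-0.02,0.0044,0],"spin":0}
    - {"grip":1,"offset":[-0.016,0.0035,0],"spin":0}
    - {"grip":1,"offset":[-0.012,0.0026,0],"spin":0}

```text
clock: 14.43
tool_pos: [0.4838, -0.2, 0.1933]
tool_rot: [0.746, 0.666, -0.0, 0.0]
wrist_force: [-0.3, 0.1, -1.5]
width: 0.167
gripper_force: 92.2
```

servo_tool:
  increments:
    - {"grip":1,"offset":[-0.008,0.0017,0],"spin":0}
    - {"grip":1,"offset":[-0.004,0.0009,0],"spin":0}
    - {"grip":1,"offset":[-0.002,0,0],"spin":0}
    - {"grip":1,"offset":[0,0,0],"spin":0}
    - {"grip":1,"offset":[0,0,0],"spin":0}
    - {"grip":1,"offset":[0,0,0],"spin":0}
    - {"grip":1,"offset":[0,0,0],"spin":0}

```text
clock: 15.02
tool_pos: [0.4855, -0.2113, 0.1933]
tool_rot: [0.745, 0.667, 0.0, -0.0]
wrist_force: [0.1, -0.0, -1.5]
width: 0.167
gripper_force: 92.2
```

Run:
```python
from station import *
from h import *
o=get_obs();p,q=o['tool_pos'],o['tool_rot'];print(o['clock'],p,q,o['wrist_force'],o['width'])
print('yaw',2*np.degrees(np.arctan2(q[1],q[0])))
s=get_image('scene')[:,:,::-1];w=get_image('wrist')[:,:,::-1];cv2.imwrite('pics/w8.png',w)
c=np.zeros((480,800,3),np.uint8);c[:,:400]=cv2.resize(s[130:250,340:440],(400,480),interpolation=2);c[:,400:]=w[:,120:520];cv2.imwrite('pics/c8.png',c)
```

```text
15.0167 [ 0.48549738 -0.21134737  0.19334349] [ 7.45422373e-01  6.66592443e-01  1.89216698e-05 -8.10560735e-06] [ 0.07038787 -0.03724327 -1.48245216] 0.16721084361897567
yaw 83.60921907978292
```

View pics/c8.png

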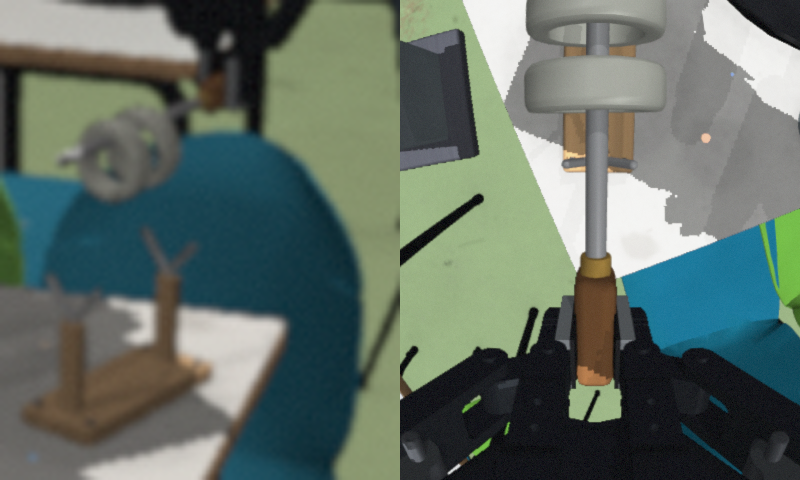

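The rod with both rings is above the rack, and the near fork's centre is within a few mm of the rod line. I'll lower it slowly.

servo_tool:
  increments:
    - {"grip":1,"offset":[0,0.001,0.006],"spin":0}
    - {"grip":1,"offset":[0,0.001,0.01],"spin":0}
    - {"grip":1,"offset":[0,0,0.012],"spin":0}
    - {"grip":1,"offset":[0,0,0.012],"spin":0}
    - {"grip":1,"offset":[0,0,0.012],"spin":0}
    - {"grip":1,"offset":[0,0,0.012],"spin":0}
    - {"grip":1,"offset":[0,0,0.01],"spin":0}
    - {"grip":1,"offset":[0,0,0.01],"spin":0}
    - {"grip":1,"offset":[0,0,0.008],"spin":0}
    - {"grip":1,"offset":[0,0,0.006],"spin":0}
    - {"grip":1,"offset":[0,0,0.004],"spin":0}
    - {"grip":1,"offset":[0,0,0],"spin":0}

```text
clock: 16.12
tool_pos: [0.4872, -0.212, 0.0906]
tool_rot: [0.746, 0.666, -0.0, -0.0]
wrist_force: [-0.6, -0.0, -1.5]
width: 0.165
gripper_force: 92.2
```

servo_tool:
  increments:
    - {"grip":1,"offset":[0,0,0.002],"spin":0}
    - {"grip":1,"offset":[0,0,0.002],"spin":0}
    - {"grip":1,"offset":[0,0,0.001],"spin":0}
    - {"grip":1,"offset":[0,0,0],"spin":0}
    - {"grip":1,"offset":[0,0,0],"spin":0}

```text
clock: 16.53
tool_pos: [0.4876, -0.2122, 0.0865]
tool_rot: [0.746, 0.666, 0.0, 0.0]
wrist_force: [0.4, -0.1, -1.0]
width: 0.166
gripper_force: 92.4
```

servo_tool:
  increments:
    - {"grip":1,"offset":[0,0,0.001],"spin":0}
    - {"grip":1,"offset":[0,0,0],"spin":0}
    - {"grip":0.8,"offset":[0,0,0],"spin":0}
    - {"grip":0.75,"offset":[0,0,0],"spin":0}
    - {"grip":0.7,"offset":[0,0,0],"spin":0}
    - {"grip":0.6,"offset":[0,0,0],"spin":0}
    - {"grip":0.5,"offset":[0,0,0],"spin":0}
    - {"grip":0.4,"offset":[0,0,0],"spin":0}
    - {"grip":0.3,"offset":[0,0,0],"spin":0}
    - {"grip":0.3,"offset":[0,0,0],"spin":0}
    - {"grip":0.3,"offset":[0,0,0],"spin":0}
  newtons: 30

```text
clock: 17.45
tool_pos: [0.4874, -0.2121, 0.0853]
tool_rot: [0.746, 0.666, -0.0, -0.0]
wrist_force: [-0.4, -1.2, 0.8]
width: 0.703
gripper_force: 0.0
```

servo_tool:
  increments:
    - {"grip":0.3,"offset":[0,0,-0.006],"spin":0}
    - {"grip":0.3,"offset":[0,0,-0.01],"spin":0}
    - {"grip":0.3,"offset":[0,0,-0.015],"spin":0}
    - {"grip":0.3,"offset":[0,0,-0.02],"spin":0}
    - {"grip":0.3,"offset":[0,0,-0.02],"spin":0}
    - {"grip":0.3,"offset":[0,0,-0.02],"spin":0}
    - {"grip":0.3,"offset":[0,0,-0.02],"spin":0}
    - {"grip":0.3,"offset":[0,0,-0.02],"spin":0}
    - {"grip":0.3,"offset":[0,0,0],"spin":0}
    - {"grip":0.3,"offset":[0,0,0],"spin":0}
    - {"grip":0.3,"offset":[0,0,0],"spin":0}
    - {"grip":0.3,"offset":[0,0,0],"spin":0}

```text
clock: 18.45
tool_pos: [0.487, -0.2119, 0.2156]
tool_rot: [0.746, 0.666, -0.0, -0.001]
wrist_force: [0.3, -0.2, -0.1]
width: 0.697
gripper_force: 0.0
```

Run:
```python
from station import *
from h import *
o=get_obs();p,q=o['tool_pos'],o['tool_rot'];print(o['clock'],p,o['wrist_force'],o['width'])
s=get_image('scene')[:,:,::-1];w=get_image('wrist')[:,:,::-1]
c=np.zeros((480,800,3),np.uint8);c[:,:400]=cv2.resize(s[145:265,340:440],(400,480),interpolation=2);c[:,400:]=w[:,120:520];cv2.imwrite('pics/c9.png',c)
print([wproj(p,q,X) for X in([.4865,-.2124,.09],[.507,-.0356,.09])])
```

```text
18.45 [ 0.48700312 -0.21186667  0.21564604] [ 0.25382707 -0.21135192 -0.13583751] 0.6965901101453956
[(np.float64(314.99070304724097), np.float64(234.04797942356308)), (np.float64(315.33681669726855), np.float64(-10.463268701903985))]
```

View pics/c9.png

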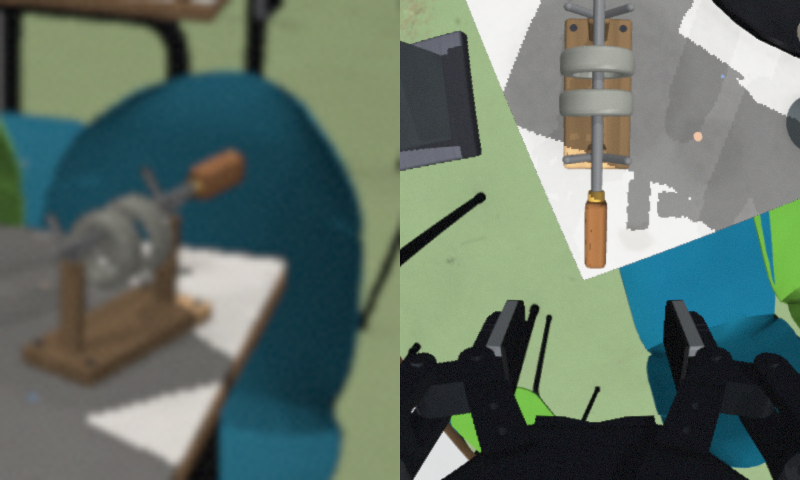

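The rod lies in both forks with the handle end at (315,234), and both rings hang between the forks. The gripper is clear, so I'll hand in.

```bash
python3 -c "
from station import *
print(close_job())"
```

```text
the job is handed in; nothing more can be done
None
```

The job is handed in: both large rings hang on the rod between the forks and the handle is at its original end (last picture, about 18.5 s on the clock); no verdict was returned.

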